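Seat the raised tube in the heater and start it

TASK

One tube in the block heater, the one with the orange cap, is standing proud of the others: with closed fingertips press gently down on its cap until the tube is fully home, level with the blue-capped ones. Then press the heater's green key all the way down, let it spring back, and draw the hand away. Do not grip or lift anything, and leave the blue-capped tubes, the red and yellow keys and everything else on the bench alone.

Things in the scene. Friction and masses are not known exactly. Their poses are not given: they have to be found in the camera images.
- heater: Tube heater, fixed to the bench: cream box 230 mm (own x) by 250 mm (own y), origin at the centre of its underside, own +x away from the robot. An aluminium block, top 90 mm above the bench, has six wells in two rows of three at own x 0 and 65, y -65, 0, 65 mm. Before it lies a front deck, 70 mm high, with three keys. Its place and yaw (up to 0.3 rad) vary.
- cap_orange (a point): Centre of the flat top of the ORANGE screw cap (34 mm diameter, 14 mm high) of the one unseated tube, upright in any of the six wells; it can only slide straight up and down. Home, its top is 134 mm above the bench, level with the blue caps; it starts 10 to 18 mm higher.
- tube_orange (a joint): How far the orange-capped tube stands above its home position, in m: 0 = fully home, starts 0.010 to 0.018, grows if it is pulled out. Stiff slide: about 3 to 5 N of push moves it down, it stays where it is left and has a hard stop at home.
- cap_blue1 (a point): Centre of the flat top of one of the five BLUE screw caps (34 mm diameter), its tube fully home, top 134 mm above the bench. To be left alone.
- tube_blue1 (a joint): Height of that blue-capped tube above home, in m; starts at 0, same slide as the orange one.
- cap_blue2 (a point): Centre of the flat top of one of the five BLUE screw caps (34 mm diameter), its tube fully home, top 134 mm above the bench. To be left alone.
- tube_blue2 (a joint): Height of that blue-capped tube above home, in m; starts at 0, same slide as the orange one.
- cap_blue3 (a point): Centre of the flat top of one of the five BLUE screw caps (34 mm diameter), its tube fully home, top 134 mm above the bench. To be left alone.
- tube_blue3 (a joint): Height of that blue-capped tube above home, in m; starts at 0, same slide as the orange one.
- cap_blue4 (a point): Centre of the flat top of one of the five BLUE screw caps (34 mm diameter), its tube fully home, top 134 mm above the bench. To be left alone.
- tube_blue4 (a joint): Height of that blue-capped tube above home, in m; starts at 0, same slide as the orange one.
- cap_blue5 (a point): Centre of the flat top of one of the five BLUE screw caps (34 mm diameter), its tube fully home, top 134 mm above the bench. To be left alone.
- tube_blue5 (a joint): Height of that blue-capped tube above home, in m; starts at 0, same slide as the orange one.
- key_green_top (a point): Centre of the top of the GREEN start key, a round push key 32 mm in diameter on the heater's front deck, 92 mm above the bench when up. The three keys stand in a row, 68 mm apart, at own x -88 mm of the heater; their order varies. It moves straight down.
- key_green (a joint): Travel of the GREEN start key in m: 0 = up, 0.006 = fully down. Springs back when released; it begins to move at 1.5 N, fully down takes 5 N.
- key_red_top (a point): Centre of the top of the RED stop key, a round push key 32 mm in diameter on the heater's front deck, 92 mm above the bench when up. The three keys stand in a row, 68 mm apart, at own x -88 mm of the heater; their order varies. It moves straight down. To be left alone.
- key_red (a joint): Travel of the RED stop key in m: 0 = up, 0.006 = fully down. Springs back when released; it begins to move at 1.5 N, fully down takes 5 N.
- key_yellow_top (a point): Centre of the top of the YELLOW menu key, a round push key 32 mm in diameter on the heater's front deck, 92 mm above the bench when up. The three keys stand in a row, 68 mm apart, at own x -88 mm of the heater; their order varies. It moves straight down. To be left alone.
- key_yellow (a joint): Travel of the YELLOW menu key in m: 0 = up, 0.006 = fully down. Springs back when released; it begins to move at 1.5 N, fully down takes 5 N.
- spray: Loose white spray bottle, 64 mm diameter, 174 mm tall; origin at the centre of its underside. Bystander.
- bottle: Loose clear bottle with blue cap, 70 mm diameter, 150 mm tall; origin at the centre of its underside. Bystander.
- beaker: Loose clear plastic cup, 60 mm diameter, 75 mm tall; origin at the centre of its underside. Bystander.
- pipette: Loose black, yellow and grey pipette lying on the bench, 235 mm long, 28 mm thick; origin on its underside near mid-length, own x along it towards the thin end. Bystander.

How it is judged:
On the way, in this order (a step that is already met when the one before it is completed fails the run):
1. the orange-capped tube is pressed fully home (within 2.5 mm) (value of joint tube_orange below 0.0025 m), for 0.1 s.
2. the green key is pressed down (at least 4.5 of its 6 mm) (value of joint key_green above 0.0045 m and value of joint tube_orange below 0.0025 m), for 0.05 s.
At the end, for the whole second after the job is handed in: The orange-capped tube is home within 2.5 mm, the green key has sprung back and all keys are up (within 1.5 mm), the blue-capped tubes are still home (within 2 mm), and the loose things stand where they were (within 15 mm, tilted less than 0.2 rad) (value of joint tube_orange below 0.0025 m and value of joint each of key_green, key_red, key_yellow below 0.0015 m and value of joint each of tube_blue1, tube_blue2, tube_blue3, tube_blue4, tube_blue5 below 0.002 m and distance of each of spray, bottle, beaker, pipette from where it was at the start of the episode below 0.015 m and angle between each of spray, bottle, beaker, pipette's own z axis and vertical below 0.2 rad); the robot touches nothing.
It fails at once if the orange-capped tube is pulled or lifted out of its well (more than 22 mm above home) (value of joint tube_orange above 0.022 m).
It fails at once if the green key is pressed before the orange-capped tube is home (value of joint key_green above 0.003 m and value of joint tube_orange above 0.004 m).
It fails at once if the red or yellow key or a blue-capped tube is touched (over 1 N), a key is pressed (over 1.5 mm) or a tube lifted (over 3 mm) (value of joint any of key_red, key_yellow above 0.0015 m or value of joint any of tube_blue1, tube_blue2, tube_blue3, tube_blue4, tube_blue5 above 0.003 m or contact force between any of the fingers, the arm and key_red above 1 N or contact force between any of the fingers, the arm and key_yellow above 1 N or contact force between any of the fingers, the arm and tube_blue1 above 1 N or contact force between any of the fingers, the arm and tube_blue2 above 1 N or contact force between any of the fingers, the arm and tube_blue3 above 1 N or contact force between any of the fingers, the arm and tube_blue4 above 1 N or contact force between any of the fingers, the arm and tube_blue5 above 1 N).
It fails at once if the orange cap or the green key is pressed roughly (over 40 N) (contact force between any of the fingers, the arm and tube_orange above 40 N or contact force between any of the fingers, the arm and key_green above 40 N).
It fails at once if a loose bystander is shifted by more than 20 mm (distance of any of spray, bottle, beaker, pipette from where it was at the start of the episode above 0.02 m).
It also fails if it takes over 34 s, if anything falls off the work surface, if the arm or the gripper's body presses on something with over 40 N, if the wrist force passes 120 N, or if a joint passes its speed limit or range.

ROBOT

A 6-joint arm with a two-finger parallel gripper is mounted at the origin on the work surface. World frame = base frame: x ahead of the robot, y to its left, z up, the work surface at z = 0. Lengths are in m, angles in rad, forces in N, time in s.
With the tool pointing down it reaches from about 0.275 to 0.75 m from the base axis. Payload 10.2 kg.
Tool frame: the origin (TCP) lies at the very end of the fingers, on their centre line; the grasp point (between the pads) lies 19 mm behind it (arm.grasp_offset is the distance from the TCP to the grasp point, in m); z points along the fingers, y is the direction in which the jaws open and shut (so a half turn about z gives the same grasp; the last joint's range is limited). The gripper opens to 85 mm and grips with 20 to 120 N. Pads are 22 mm wide; open, the fingers measure 114 mm over their backs; the gripper's body (76 mm by 85 mm) begins 54 mm behind the grasp point. The pads swing forward as they close: fully open they stand 13 mm farther back than shut.
Start: joints at [-1.324, 0.313, 1.498, -0, 1.331, -0.223], TCP at [0.238, -0.468, 0.231] pointing down, gripper open.
Joint ranges: [-2.94, 2.94], [-0.97, 2.17], [0.19, 2.56], [-1.23, 4.37], [0.02, 3.11], [-2.88, 2.88]. Speed limits (rad/s): [2.39, 2.39, 3.01, 3.14, 3.14, 3.14].

INTERFACE

Orientations are given as a unit quaternion [x, y, z, w].
In Python, from workcell import arm, viewer gives the robot as it stands.
- The arm moves only by the tool servo_tool, never from a script. Its argument "motion" is a list of rows, each an object with "slide": the shift along the tool's x, y, z in mm, a list of three; "yaw": the turn about the tool's z in degrees. In form: [{"slide": [dx, dy, dz], "yaw": yaw}, ...]. A call has 1 to 20 rows; each row is the pose to reach, as a shift and turn from the pose commanded when the call began, along the tool's axes at that moment; what a row does not reach only later rows make up. A row lasts 1/10 s, in which the tool goes at most 50 mm and 8.59 degrees, less where a joint would pass 70% of its speed; a pose out of reach is approached as far as the arm can. A call with a gripper value outside its range is refused whole. "hand" is the closure, from 0 (fully open) to 1 (shut), set as the call begins (left out, the last holds). The fingers move at their own pace and stop on an object; "force" is the grip in N (left out, the last holds). Time passes only in rows, so rows that repeat a pose let the fingers close. It gives the time, the measured TCP pose, the force and the opening at its end, in the units of the state.
- arm.state(): the state, without advancing time (a new reading comes with each control period).
- viewer.read_camera(name): name is "side" or "top" or "wrist"; returns the picture (420x560x3 uint8, red, green, blue); there is no depth.
- viewer.camera_info(name): a dict with "intrinsics" (3x3 intrinsics, pixels), "dist_coeffs" ([k1, k2, p1, p2, k3] as OpenCV has them; the pictures are not rectified), "R" (3x3) and "t" (3): a world point X has camera coordinates R X + t. Camera axes: x right, y down, z forward; pixel columns grow to the right and rows downward; lengths in m; the calibration is good to about 2 mm. A picture is of the moment at which its call begins: read the wrist's pose just before it. camera_info takes no time and is no camera call; for the wrist camera it gives the pose at the moment of the call.
- arm.sign_off(): hands the job in, once; it reports no verdict.
The state is a dict: "clock": time; "joint_pos": joint angles; "qvel": joint speeds; "joint_torque": joint torques, N m; "position": TCP position; "orientation": TCP orientation; "contact_force": force on the tool from outside, world axes, zero at the start; "wrist_torque": the same for the moment, N m; "opening": finger opening in m.
Only numpy, scipy, OpenCV 4.12 (cv2) and the standard library are available. Lean on these libraries where they do the work, as an engineer would, in place of code of your own. Each camera call takes 0.05 s, during which the arm holds its last target.

## Working session

There is one attempt and no reset: what is moved stays moved. The work goes in short steps, Python scripts to look and compute and a tool call to move; the robot and the scene stay as the last step left them, time stands still between calls to the robot, and variables do not carry over. Pictures are saved under pics/ and viewed, and the job is handed in when it is done.

Besides the shell and the picture viewer there is one more tool, called after "Call:" in YAML: its name, and indented under it one key for each argument. servo_tool: Moves the arm, as the interface text tells. Its arguments: {"type":"object","properties":{"motion":{"type":"array"},"hand":{"type":"number"},"force":{"type":"number"}},"required":["motion"]}

```bash
mkdir -p pics; python3 - <<'E'
from workcell import arm, viewer
import cv2
for n in ("top","side"):
    im=viewer.read_camera(n); cv2.imwrite(f"pics/{n}0.png",im[:,:,::-1])
    print(n,viewer.camera_info(n))
print(arm.state())
E
```

```text
top {'intrinsics': array([[455.08236665,   0.        , 277.27537174],
       [  0.        , 455.08236665, 206.12955832],
       [  0.        ,   0.        ,   1.        ]]), 'dist_coeffs': array([-0.13318979,  0.        ,  0.        ,  0.        ,  0.        ]), 'R': array([[-0.00439213, -0.99988597, -0.01444815],
       [-0.99857819,  0.00515305, -0.05305696],
       [ 0.05312536,  0.01419458, -0.99848696]]), 't': array([0.0113545 , 0.54309808, 1.09094956])}
side {'intrinsics': array([[539.53266041,   0.        , 276.54351485],
       [  0.        , 539.53266041, 204.44985329],
       [  0.        ,   0.        ,   1.        ]]), 'dist_coeffs': array([0.00764874, 0.        , 0.        , 0.        , 0.        ]), 'R': array([[-0.92122695, -0.38896583,  0.00681839],
       [-0.22963253,  0.5295471 , -0.81660809],
       [ 0.31402199, -0.7538471 , -0.57715227]]), 't': array([0.486171  , 0.20825267, 1.08283644])}
{'clock': 0.1, 'joint_pos': array([-1.32441228e+00,  3.13381396e-01,  1.49833182e+00, -1.50565745e-05,
        1.33098822e+00, -2.23398391e-01]), 'qvel': array([ 0.00063098, -0.00147963, -0.00164256,  0.00205277,  0.00061089,
       -0.00021059]), 'joint_torque': array([ 2.54648265e-03, -4.12898147e+01, -2.60141766e+01, -2.12200075e-04,
        3.02048451e-03, -3.17500633e-05]), 'position': array([ 0.23759567, -0.46791611,  0.2308098 ]), 'orientation': array([ 9.72539098e-01,  2.32738900e-01, -1.36827631e-05, -5.54270685e-04]), 'contact_force': array([ 0.32767904,  0.38280696, -0.32561219]), 'wrist_torque': array([-0.03895942, -0.07052229, -0.04973925]), 'opening': 0.08550785727702721}
```

View pics/top0.png

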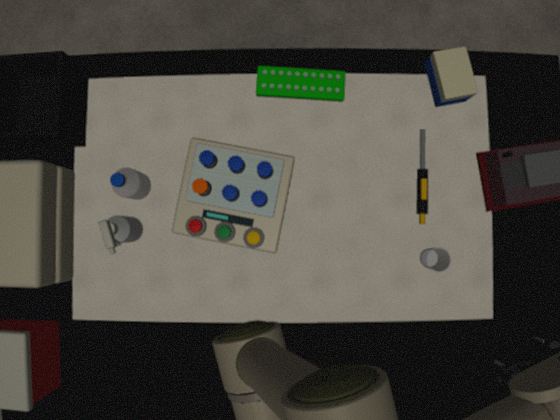

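View pics/side0.png

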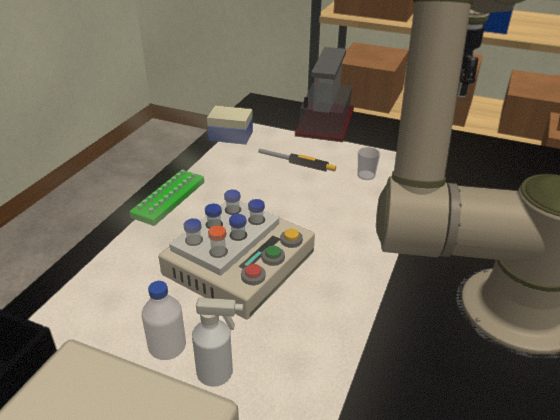

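The top view shows the orange cap at about (201,187), near row on the left. The keys are red (196,226), green (224,232) and yellow (254,238). Next I fit the heater pose using both cameras.

```bash
cat > h.py <<'E'
import numpy as np,cv2
from workcell import arm, viewer
from scipy.optimize import least_squares
def proj(ci,P):
    r,_=cv2.Rodrigues(ci["R"]); return cv2.projectPoints(np.array(P,float).reshape(-1,1,3),r,ci["t"],ci["intrinsics"],ci["dist_coeffs"])[0].reshape(-1,2)
def cyl(c,rad,h):
    a=np.linspace(0,2*np.pi,40); x=[]
    for z in (c[2],c[2]-h): x.append(np.c_[c[0]+rad*np.cos(a),c[1]+rad*np.sin(a),0*a+z])
    return np.vstack(x)
def hullc(ci,c,rad,h):
    hu=cv2.convexHull(proj(ci,cyl(c,rad,h)).astype(np.float32)); m=cv2.moments(hu); return np.array([m['m10']/m['m00'],m['m01']/m['m00']]),m['m00']
def blobs(im,col):
    hsv=cv2.cvtColor(im,cv2.COLOR_RGB2HSV)
    lo,hi={'blue':((108,150,40),(130,255,255)),'orange':((4,170,120),(14,255,255)),'green':((55,110,30),(85,255,255)),'yellow':((18,150,80),(30,255,255)),'red':((0,150,70),(4,255,255))}[col]
    m=cv2.inRange(hsv,lo,hi)
    if col=='red': m|=cv2.inRange(hsv,(174,150,70),(180,255,255))
    n,l,s,c=cv2.connectedComponentsWithStats(m)
    return [(c[i].round(1),s[i,4]) for i in range(1,n) if s[i,4]>25]
E
python3 - <<'E'
from h import *
for n in("top","side"):
    im=cv2.imread(f"pics/{n}0.png")[:,:,::-1].copy()
    for c in('blue','orange','green','yellow','red'): print(n,c,[(list(map(float,a)),int(b)) for a,b in blobs(im,c)])
E
```

```text
top blue [([432.5, 81.5], 182), ([206.7, 157.7], 165), ([235.5, 163.4], 167), ([264.3, 169.1], 172), ([117.2, 179.3], 90), ([229.7, 192.3], 161), ([258.7, 198.1], 166)]
top orange [([199.4, 185.7], 159)]
top green [([300.2, 82.5], 2336), ([216.7, 215.5], 105), ([223.8, 231.3], 134)]
top yellow [([423.5, 188.8], 123), ([421.9, 218.2], 51), ([253.1, 237.1], 141)]
top red [([194.8, 225.5], 136)]
side blue [([497.5, 21.8], 367), ([157.4, 287.1], 144)]
side orange [([216.7, 230.3], 124)]
side green [([168.6, 195.8], 1122), ([272.9, 250.1], 65)]
side yellow [([306.8, 157.3], 43), ([330.2, 166.6], 37), ([291.5, 233.8], 121)]
side red [([347.7, 118.4], 68), ([253.0, 269.1], 101)]
```

```bash
cat > fit.py <<'E'
from h import *
top=viewer.camera_info("top"); side=viewer.camera_info("side")
W=[(0,65),(0,0),(0,-65),(65,65),(65,0),(65,-65)]
obsT={(65,65):(206.7,157.7),(65,0):(235.5,163.4),(65,-65):(264.3,169.1),(0,0):(229.7,192.3),(0,-65):(258.7,198.1)}
keysT={68:(194.8,225.5),0:(223.8,231.3),-68:(253.1,237.1)}
keysS={68:(253,269.1),-68:(291.5,233.8),0:(272.9,250.1)}
def w(p,x,y,z):
    c,s=np.cos(p[2]),np.sin(p[2]); return np.array([p[0]+c*x/1e3-s*y/1e3,p[1]+s*x/1e3+c*y/1e3,z/1e3])
def res(p,T=1,S=1):
    r=[]
    if T:
        for k,o in obsT.items(): r.append(hullc(top,w(p,*k,134),.017,.014)[0]-o)
        r.append(hullc(top,w(p,0,65,134+p[3]),.017,.014)[0]-(199.4,185.7))
        for k,o in keysT.items(): r.append(hullc(top,w(p,-88,k,92),.016,.006)[0]-o)
    if S:
        r.append(hullc(side,w(p,0,65,134+p[3]),.017,.014)[0]-(216.7,230.3))
        for k,o in keysS.items(): r.append(hullc(side,w(p,-88,k,92),.016,.006)[0]-o)
    return np.concatenate(r)
if __name__=="__main__":
    for T,S in((1,0),(0,1),(1,1)):
        f=least_squares(res,[.5,.1,-.2,14],args=(T,S),x_scale=[.1,.1,.1,10]); p=f.x
        print(T,S,p.round(4),"rms",np.sqrt(np.mean(f.fun**2)).round(2)); print(f.fun.reshape(-1,2).round(1).tolist())
        print("orange",w(p,0,65,134+p[3]).round(4),"green",w(p,-88,0,92).round(4))
E
python3 fit.py
```

```text
1 0 [ 0.5684  0.1116 -0.2018 14.    ] rms 0.17
[[0.1, -0.0], [0.0, -0.2], [0.2, -0.2], [-0.2, -0.2], [-0.1, -0.2], [0.2, 0.1], [-0.1, 0.1], [-0.0, 0.2], [0.0, 0.4]]
orange [0.5814 0.1753 0.148 ] green [0.4821 0.1292 0.092 ]
0 1 [ 0.569   0.1049 -0.2378  4.5702] rms 1.18
[[0.7, 2.4], [-1.3, -1.3], [0.7, -0.8], [-0.1, -0.4]]
orange [0.5843 0.1681 0.1386] green [0.4835 0.1257 0.092 ]
1 1 [ 0.5686  0.1109 -0.2015  7.9947] rms 0.73
[[0.4, -0.1], [0.3, -0.3], [0.4, -0.4], [0.1, -0.3], [0.2, -0.4], [1.0, 0.3], [0.2, -0.0], [0.3, 0.1], [0.3, 0.2], [0.2, 3.3], [-0.4, 0.3], [-0.3, -0.4], [-0.2, 0.5]]
orange [0.5817 0.1746 0.142 ] green [0.4824 0.1286 0.092 ]
```

Both fits agree: orange is near (0.581, 0.175) and green near (0.482, 0.129). I'll close the hand and move to hover over the orange cap.

Call:
servo_tool:
  motion:
    - {"slide": [45, -31, 0], "yaw": 0}
    - {"slide": [598, -418, 0], "yaw": 0}
    - {"slide": [598, -418, 0], "yaw": 0}
    - {"slide": [598, -418, 0], "yaw": 0}
    - {"slide": [598, -418, 0], "yaw": 0}
    - {"slide": [598, -418, 0], "yaw": 0}
    - {"slide": [598, -418, 0], "yaw": 0}
    - {"slide": [598, -418, 0], "yaw": 0}
    - {"slide": [598, -418, 0], "yaw": 0}
    - {"slide": [598, -418, 0], "yaw": 0}
    - {"slide": [598, -418, 0], "yaw": 0}
    - {"slide": [598, -418, 0], "yaw": 0}
    - {"slide": [598, -418, 0], "yaw": 0}
    - {"slide": [598, -418, 0], "yaw": 0}
    - {"slide": [598, -418, 0], "yaw": 0}
    - {"slide": [598, -418, 0], "yaw": 0}
    - {"slide": [598, -418, 0], "yaw": 0}
    - {"slide": [598, -418, 0], "yaw": 0}
    - {"slide": [598, -418, 20], "yaw": 0}
    - {"slide": [598, -418, 20], "yaw": 0}
  hand: 1
  force: 20

```text
clock: 2.1
position: [0.5806, 0.1741, 0.2095]
orientation: [0.973, 0.232, -0.002, -0.0]
contact_force: [0.0, -0.2, -0.3]
opening: -0.0003
```

```bash
python3 - <<'E'
from h import *
ims=[]
for n in("wrist","side","top"):
    ci=viewer.camera_info(n); im=viewer.read_camera(n).copy()
    for c in('orange','blue','green'): print(n,c,[(list(map(float,a)),int(b)) for a,b in blobs(im,c)])
    if n=="wrist":
        np.set_printoptions(precision=4,suppress=True); print(ci)
        for q in ([.5814,.1753,.148],[.4821,.1292,.092]): print(proj(ci,[q]))
        cv2.imwrite("pics/w1.png",im[:,:,::-1])
    if n=="side": cv2.imwrite("pics/s1.png",im[:,:,::-1])
s=arm.state(); print(s["position"],s["qvel"],s["joint_pos"])
E
```

```text
wrist orange [([276.8, 226.5], 1676)]
wrist blue [([14.6, 75.2], 1492), ([408.1, 208.7], 1300), ([459.2, 256.8], 254), ([346.4, 273.6], 1261), ([408.7, 317.7], 976)]
wrist green [([535.9, 25.5], 2111), ([257.8, 259.3], 64)]
{'intrinsics': array([[332.2055,   0.    , 277.9267],
       [  0.    , 332.2055, 214.1944],
       [  0.    ,   0.    ,   1.    ]]), 'dist_coeffs': array([-0.0415,  0.    ,  0.    ,  0.    ,  0.    ]), 'R': array([[ 0.4516, -0.8922, -0.0015],
       [-0.8504, -0.4309,  0.302 ],
       [-0.2701, -0.1351, -0.9533]]), 't': array([-0.106 ,  0.536 ,  0.5392])}
[[277.8337 230.6714]]
[[273.9105 321.0793]]
side orange [([216.7, 230.3], 126)]
side blue [([210.3, 208.4], 45), ([157.2, 287.1], 149)]
side green [([169.0, 195.6], 1165), ([273.0, 250.0], 54)]
top orange []
top blue [([432.5, 81.9], 175), ([210.4, 154.9], 39), ([235.4, 163.4], 166), ([264.4, 169.1], 171), ([229.7, 192.3], 164), ([258.6, 197.9], 168)]
top green [([300.3, 82.5], 2340), ([217.7, 215.6], 97), ([223.8, 231.4], 132)]
[0.5818 0.1747 0.2123] [ 0.0048 -0.0024 -0.0103  0.0013 -0.0038  0.0028] [ 0.0991  0.5095  1.2605 -0.0001  1.3707  1.201 ]
```

View pics/w1.png

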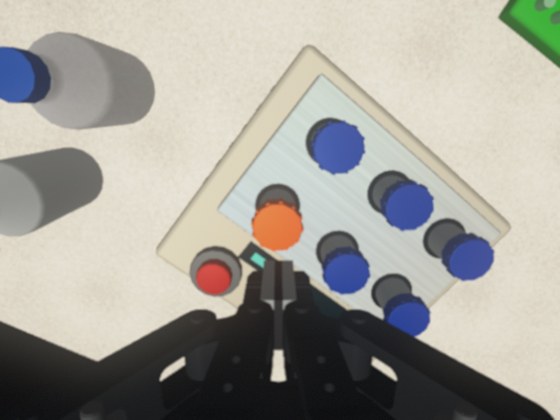

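View pics/s1.png

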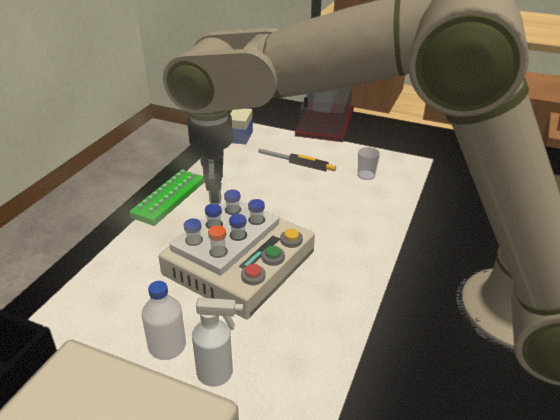

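The wrist view shows the orange cap at (277,226), directly ahead of the closed fingertips. I'll check the hull prediction before descending.

```bash
python3 - <<'E'
from h import *
ci=viewer.camera_info("wrist"); sd=viewer.camera_info("side")
for z in(.144,.148,.152):print(z,hullc(ci,[.5814,.1753,z],.017,.014),hullc(sd,[.5814,.1753,z],.017,.014))
s=arm.state(); print(s["position"],s["contact_force"])
print(proj(ci,[s["position"]]),proj(sd,[s["position"]]))
E
```

```text
0.144 (array([277.66049786, 226.48251354]), 2098.325855894829) (array([216.80703576, 233.01985664]), 245.9439242464723)
0.148 (array([277.65702333, 228.43457771]), 2171.7425395703176) (array([216.68999799, 231.40686787]), 246.66000605328009)
0.152 (array([277.6534197 , 230.45340971]), 2249.0493085352937) (array([216.57243869, 229.78679118]), 247.37854669149965)
[0.58179784 0.17471145 0.21227494] [-0.038839   -0.03329854  0.03292814]
[[279.04641821 277.93453312]] [[214.48815835 201.15541999]]
```

Centred within about 2 mm. I'll descend to just above the cap, then press slowly.

Call:
servo_tool:
  motion:
    - {"slide": [0, 0, 20], "yaw": 0}
    - {"slide": [0, 0, 38], "yaw": 0}
    - {"slide": [0, 0, 48], "yaw": 0}
    - {"slide": [0, 0, 52], "yaw": 0}
    - {"slide": [0, 0, 52], "yaw": 0}
    - {"slide": [0, 0, 52], "yaw": 0}

```text
clock: 2.85
position: [0.5821, 0.1753, 0.1603]
orientation: [0.973, 0.233, 0.001, 0.0]
contact_force: [-0.1, 0.8, 0.9]
opening: -0.0002
```

Call:
servo_tool:
  motion:
    - {"slide": [0, 0, 1], "yaw": 0}
    - {"slide": [0, 0, 2], "yaw": 0}
    - {"slide": [0, 0, 3], "yaw": 0}
    - {"slide": [0, 0, 4], "yaw": 0}
    - {"slide": [0, 0, 5], "yaw": 0}
    - {"slide": [0, 0, 6], "yaw": 0}
    - {"slide": [0, 0, 7], "yaw": 0}
    - {"slide": [0, 0, 8], "yaw": 0}
    - {"slide": [0, 0, 9], "yaw": 0}
    - {"slide": [0, 0, 10], "yaw": 0}
    - {"slide": [0, 0, 11], "yaw": 0}
    - {"slide": [0, 0, 12], "yaw": 0}
    - {"slide": [0, 0, 12], "yaw": 0}

```text
clock: 4.15
position: [0.5816, 0.1753, 0.1471]
orientation: [0.973, 0.233, -0.0, -0.0]
contact_force: [-0.2, 0.4, -0.1]
opening: -0.0001
```

Call:
servo_tool:
  motion:
    - {"slide": [0, 0, 1], "yaw": 0}
    - {"slide": [0, 0, 2], "yaw": 0}
    - {"slide": [0, 0, 3], "yaw": 0}
    - {"slide": [0, 0, 4], "yaw": 0}
    - {"slide": [0, 0, 5], "yaw": 0}
    - {"slide": [0, 0, 6], "yaw": 0}
    - {"slide": [0, 0, 7], "yaw": 0}
    - {"slide": [0, 0, 8], "yaw": 0}

```text
clock: 4.95
position: [0.5817, 0.1753, 0.1393]
orientation: [0.973, 0.233, 0.0, 0.0]
contact_force: [-0.8, -0.1, 3.6]
opening: -0.0001
```

Contact: 3.6 N, so the tube is sliding. I'll continue to about z = 0.135, then in finer steps.

Call:
servo_tool:
  motion:
    - {"slide": [0, 0, 1], "yaw": 0}
    - {"slide": [0, 0, 2], "yaw": 0}
    - {"slide": [0, 0, 3], "yaw": 0}
    - {"slide": [0, 0, 4], "yaw": 0}
    - {"slide": [0, 0, 4.5], "yaw": 0}
    - {"slide": [0, 0, 4.5], "yaw": 0}

```text
clock: 5.55
position: [0.5817, 0.1753, 0.1346]
orientation: [0.973, 0.233, -0.0, -0.0]
contact_force: [0.1, 0.2, 3.1]
opening: -0.0005
```

Call:
servo_tool:
  motion:
    - {"slide": [0, 0, 0.4], "yaw": 0}
    - {"slide": [0, 0, 0.8], "yaw": 0}
    - {"slide": [0, 0, 0.8], "yaw": 0}

```text
clock: 5.85
position: [0.5817, 0.1753, 0.1341]
orientation: [0.973, 0.233, 0.0, 0.0]
contact_force: [-1.0, 0.8, 2.2]
opening: 0.0002
```

Call:
servo_tool:
  motion:
    - {"slide": [0, 0, 0.3], "yaw": 0}
    - {"slide": [0, 0, 0.5], "yaw": 0}
    - {"slide": [0, 0, 0.5], "yaw": 0}

```text
clock: 6.15
position: [0.5817, 0.1753, 0.134]
orientation: [0.973, 0.233, 0.0, 0.0]
contact_force: [-3.0, 0.0, 7.1]
opening: -0.0
```

Force rose to 7 N at z = 0.134 (hard stop), so the tube is home. I'll lift and move over the green key.

Call:
servo_tool:
  motion:
    - {"slide": [0, 0, -5], "yaw": 0}
    - {"slide": [0, 0, -20], "yaw": 0}
    - {"slide": [0, 0, -36], "yaw": 0}
    - {"slide": [0, 0, -36], "yaw": 0}
    - {"slide": [-30, -1, -36], "yaw": 0}
    - {"slide": [-60, -2, -36], "yaw": 0}
    - {"slide": [-90, -3, -36], "yaw": 0}
    - {"slide": [-110, -4, -36], "yaw": 0}
    - {"slide": [-110, -4, -36], "yaw": 0}
    - {"slide": [-110, -4, -36], "yaw": 0}
    - {"slide": [-110, -4, -36], "yaw": 0}

```text
clock: 7.25
position: [0.4824, 0.1293, 0.1692]
orientation: [0.973, 0.233, 0.0, -0.0]
contact_force: [-0.2, -0.2, -0.9]
opening: 0.0001
```

```bash
python3 - <<'E'
from h import *
from fit import *
for n in("wrist","side","top"):
    ci=viewer.camera_info(n); im=viewer.read_camera(n).copy()
    for c in('orange','red','yellow','green'): print(n,c,[(list(map(float,a)),int(b)) for a,b in blobs(im,c)])
    p=[.5684,.1116,-.2018]
    print([hullc(ci,w(p,-88,k,92),.016,.006)[0].round(1) for k in(68,0,-68)], [hullc(ci,w(p,0,65,h),.017,.014)[0].round(1) for h in (134,137)])
    cv2.imwrite(f"pics/{n}2.png",im[:,:,::-1])
s=arm.state(); print(s["position"],s["contact_force"])
E
```

```text
wrist orange [([285.3, 40.4], 3777)]
wrist red [([198.8, 163.4], 1536)]
wrist yellow [([349.4, 276.1], 1199)]
wrist green [([289.8, 170.8], 374), ([278.6, 223.0], 1249)]
[array([199.4, 164.2]), array([278.6, 223.8]), array([349.6, 277.1])] [array([286.8,  41.9]), array([287. ,  40.7])]
side orange [([218.1, 233.8], 88)]
side red [([347.3, 119.8], 63), ([252.9, 269.0], 105)]
side yellow [([306.8, 157.3], 46), ([330.1, 166.7], 38), ([291.4, 233.8], 123)]
side green [([168.5, 195.7], 1128), ([272.9, 250.0], 75)]
[array([252.6, 269.6]), array([272.7, 250.9]), array([291.2, 233.7])] [array([217.1, 237. ]), array([217. , 235.8])]
top orange [([200.3, 186.3], 158)]
top red []
top yellow [([423.5, 188.7], 126), ([422.0, 218.1], 50), ([253.1, 237.1], 143)]
top green [([300.2, 82.4], 2344)]
[array([194.7, 225.6]), array([223.8, 231.5]), array([253.1, 237.5])] [array([200.8, 186.4]), array([200.5, 186.3])]
[0.48215609 0.12927121 0.16915961] [-0.30621515  0.27343574  0.80335954]
```

View pics/wrist2.png

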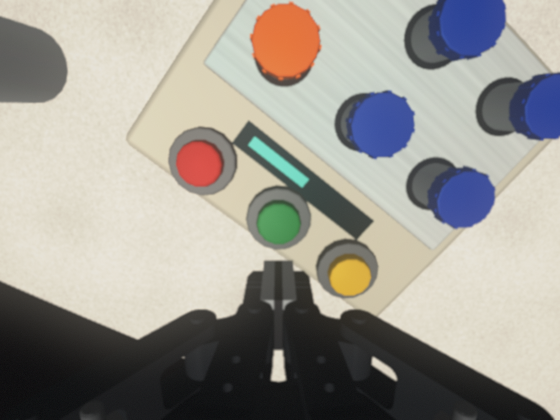

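View pics/side2.png

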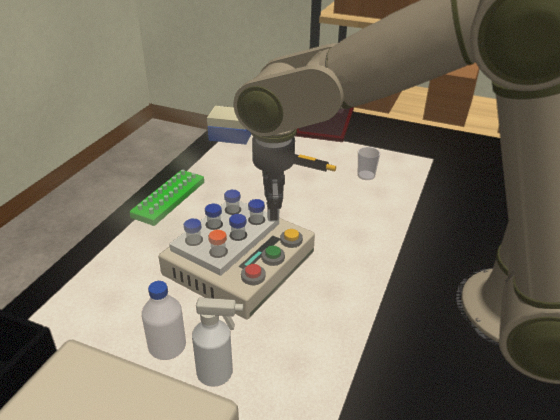

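The wrist view shows the orange cap level with the blue ones and the green key at (278.6,223), within 1 px of the prediction. I'll descend onto the green key.

Call:
servo_tool:
  motion:
    - {"slide": [0, 0, 20], "yaw": 0}
    - {"slide": [0, 0, 40], "yaw": 0}
    - {"slide": [0, 0, 55], "yaw": 0}
    - {"slide": [0, 0, 65], "yaw": 0}
    - {"slide": [0, 0, 71], "yaw": 0}
    - {"slide": [0, 0, 72], "yaw": 0}
    - {"slide": [0, 0, 72], "yaw": 0}

```text
clock: 8.1
position: [0.482, 0.1291, 0.0978]
orientation: [0.973, 0.233, 0.0, 0.0]
contact_force: [-0.1, 0.8, -0.1]
opening: 0.0001
```

Call:
servo_tool:
  motion:
    - {"slide": [0, 0, 1], "yaw": 0}
    - {"slide": [0, 0, 2], "yaw": 0}
    - {"slide": [0, 0, 3], "yaw": 0}
    - {"slide": [0, 0, 4], "yaw": 0}
    - {"slide": [0, 0, 5], "yaw": 0}
    - {"slide": [0, 0, 6], "yaw": 0}
    - {"slide": [0, 0, 7], "yaw": 0}
    - {"slide": [0, 0, 8], "yaw": 0}
    - {"slide": [0, 0, 8.5], "yaw": 0}
    - {"slide": [0, 0, 8.5], "yaw": 0}

```text
clock: 9.1
position: [0.4818, 0.1291, 0.0891]
orientation: [0.973, 0.233, 0.0, 0.0]
contact_force: [-1.3, -0.2, 3.3]
opening: -0.0001
```

Call:
servo_tool:
  motion:
    - {"slide": [0, 0, 0.7], "yaw": 0}
    - {"slide": [0, 0, 1.4], "yaw": 0}
    - {"slide": [0, 0, 2.1], "yaw": 0}
    - {"slide": [0, 0, 2.8], "yaw": 0}
    - {"slide": [0, 0, 3.2], "yaw": 0}
    - {"slide": [0, 0, 3.2], "yaw": 0}

```text
clock: 9.7
position: [0.4818, 0.1291, 0.086]
orientation: [0.973, 0.233, 0.0, 0.0]
contact_force: [-1.8, -0.5, 6.8]
opening: -0.0003
```

Call:
servo_tool:
  motion:
    - {"slide": [0, 0, 0.4], "yaw": 0}
    - {"slide": [0, 0, 0.6], "yaw": 0}
    - {"slide": [0, 0, 0.6], "yaw": 0}

```text
clock: 10.0
position: [0.4818, 0.1291, 0.0859]
orientation: [0.973, 0.233, 0.0, 0.0]
contact_force: [-4.4, -0.3, 12.3]
opening: -0.0001
```

Hard stop at 12 N with z = 0.086, so the key is fully down. Now I release it, rise and draw back.

Call:
servo_tool:
  motion:
    - {"slide": [0, 0, -3], "yaw": 0}
    - {"slide": [0, 0, -10], "yaw": 0}
    - {"slide": [0, 0, -40], "yaw": 0}
    - {"slide": [0, 0, -80], "yaw": 0}
    - {"slide": [0, 0, -120], "yaw": 0}
    - {"slide": [0, 0, -150], "yaw": 0}
    - {"slide": [0, 30, -150], "yaw": 0}
    - {"slide": [0, 70, -150], "yaw": 0}
    - {"slide": [0, 110, -150], "yaw": 0}
    - {"slide": [0, 150, -150], "yaw": 0}
    - {"slide": [0, 190, -150], "yaw": 0}
    - {"slide": [0, 220, -150], "yaw": 0}
    - {"slide": [0, 220, -150], "yaw": 0}
    - {"slide": [0, 220, -150], "yaw": 0}

```text
clock: 11.4
position: [0.5811, -0.0672, 0.2348]
orientation: [0.973, 0.232, -0.0, -0.0]
contact_force: [-0.4, 0.2, 0.7]
opening: 0.0003
```

```bash
python3 - <<'E'
from h import *
from fit import *
p=[.5684,.1116,-.2018]
for n in("side","top"):
    ci=viewer.camera_info(n); im=viewer.read_camera(n).copy()
    for c in('orange','blue','red','yellow','green'): print(n,c,[(list(map(float,a)),int(b)) for a,b in blobs(im,c)])
    cv2.imwrite(f"pics/{n}3.png",im[:,:,::-1])
s=arm.state(); print(s["position"],s["contact_force"],s["clock"])
E
```

```text
side orange [([218.1, 233.6], 88)]
side blue [([499.6, 25.9], 164), ([157.4, 287.1], 149)]
side red [([348.1, 117.4], 63), ([252.7, 269.0], 104)]
side yellow [([307.0, 157.3], 44), ([330.1, 166.6], 36), ([291.3, 233.8], 124)]
side green [([168.5, 195.7], 1126), ([272.8, 250.0], 62)]
top orange [([200.4, 186.3], 159)]
top blue [([434.8, 84.7], 202), ([206.7, 157.7], 165), ([235.4, 163.3], 166), ([264.3, 169.0], 168), ([117.4, 179.0], 85), ([229.8, 192.3], 165), ([258.5, 198.0], 163)]
top red [([194.8, 225.5], 129)]
top yellow [([423.5, 188.6], 127), ([422.0, 218.1], 52), ([251.7, 237.1], 108)]
top green [([300.2, 82.4], 2342), ([217.2, 215.7], 103), ([223.8, 231.4], 132)]
[ 0.58102369 -0.0661464   0.23523406] [ 0.20148382  0.03704332 -0.50991642] 11.5
```

View pics/side3.png

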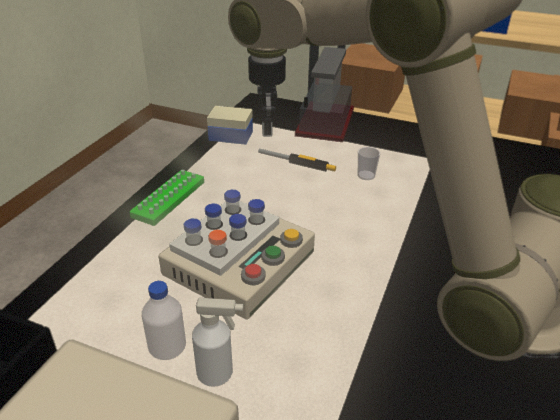

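View pics/top3.png

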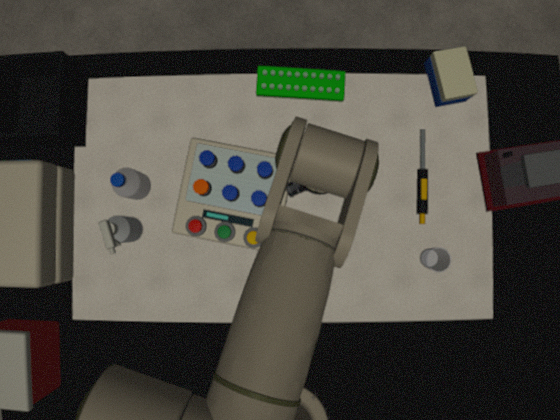

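Everything is in place: the orange cap is level at (200.4,186.3), the keys are where they began, the bystanders have not moved and the hand is clear. Handing in.

```bash
python3 -c "
from workcell import arm
print(arm.sign_off())"
```

```text
the job is handed in; nothing more can be done
None
```

The orange-capped tube is pressed home and the green key was pressed all the way down and released. I handed the job in shortly after 11.5 s on the robot's clock (the limit is 34 s); sign-off gives no verdict.

- **Orange tube:** I pressed its cap with closed fingertips. It slid at about 3–4 N and reached the hard stop at z = 0.134 m with about 7 N.
- **Green key:** I pressed it to its stop at z = 0.086 m, where it read about 12 N. I then released it, rose 150 mm and drew the hand away to the robot's right.

**Last checks:** in the final pictures the orange cap is level with the blue ones. The other caps, keys and loose items sit where they began to within about 1 px. The yellow key was partly hidden by the arm in the last top view, but the side view shows it unmoved. The measured force is about zero, with the hand clear of everything.

**Disagreement:** the side camera put the orange cap 2–3 px higher than my model, both before and after pressing. I put this down to the colour mask catching only part of the cap, and trusted the hard-stop height and force instead.

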